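Close up a repaired junction box and nest the empty screw cups

ROBOT

A 6-joint arm with a two-finger parallel gripper is mounted at the origin on the work surface. World frame = base frame: x ahead of the robot, y to its left, z up, the work surface at z = 0. Lengths are in mm, angles in degrees, forces in N, time in s.
With the tool pointing down it reaches from about 275 to 725 mm from the base axis. Payload 15.9 kg.
Tool frame: the origin (TCP) lies between the finger pads; the fingertips stand ctrl.finger_overhang ahead of it and the grasp point (between the pads) lies 2 mm behind it (ctrl.finger_overhang is the distance from the TCP to the fingertips, in mm); z points along the fingers, y is the line along which they close (so a half turn about z gives the same grasp; the last joint's range is limited). The gripper opens to 85 mm and grips with 20 to 120 N. Pads are 22 mm wide; open, the fingers measure 114 mm over their backs; the gripper's body (76 mm by 85 mm) begins 54 mm behind the grasp point. The pads swing forward as they close: fully open they stand 13 mm farther back than shut.
Start: joints at [-76.891, 12.198, -1.971, 75.831, 0, 90], TCP at [113.399, -486.956, 248.306] pointing down, gripper open.
Joint ranges: [-170.91, 170.91], [-42.67, 98.43], [-65.05, 77.54], [-120.47, 116.71], [-90, 82.35], [-180, 180]. Speed limits (degrees/s): [108.29, 108.29, 136.94, 147.25, 180, 180].

INTERFACE

Orientations are given as a 3x3 rotation matrix whose columns are the frame's x, y, z axes.
In Python, from rig import ctrl, optics gives the robot as it stands. Calls block until the motion is done:
- ctrl.move_ptp(position, orientation): joint-space move of the TCP to a pose.
- ctrl.movel(position, feed=150, orientation=None, f_stop=None): straight line of the TCP; orientation=None keeps the orientation; feed is the mean speed in mm/s. With f_stop (N) it stops when the force on the tool has changed by that much, and returns True; else False.
- ctrl.move_joints(angles): joint-space move.
- ctrl.grip(opening, newtons=None): finger opening in mm; newtons is the grip in N (None keeps the last); returns when the fingers have stopped.
- ctrl.sleep(seconds).
- ctrl.solve_ik(position, orientation): joint angles nearest the present ones, or None.
- ctrl.read_state(): the state.
- optics.camera(name): name is "side" or "top" or "wrist"; returns a dict with "img" (384x512x3 uint8, blue, green, red), "fx", "fy", "cx", "cy" (pixels), "rvec" (rotation vector, rad) and "tvec" (3), from world to camera coordinates, as OpenCV has them. Camera axes: x right, y down, z forward; pixel columns grow to the right and rows downward; lengths in mm; the calibration is good to about 2 mm. A picture is of the moment at which its call begins. There is no depth.
A pose or a line that the arm cannot do raises ctrl.PlanningError and nothing moves.
- ctrl.close_job(): hands the job in; it is judged then, once.
The state is a dict: "time_s": time; "joint_positions": joint angles; "dq": joint speeds; "joint_efforts": joint torques, N m; "tool_pos": TCP position; "ee_rot": TCP orientation; "force": force on the tool from outside, world axes, zero at the start; "wrist_torque": the same for the moment, N m; "opening": finger opening in mm; "finger_force": force on a finger pad.
Only numpy, scipy, OpenCV 4.12 (cv2) and the standard library are available. Lean on these libraries where they do the work, as an engineer would, in place of code of your own. Each camera call takes 0.05 s, during which the arm holds its last target. There are 200 camera calls.

TASK

The junction box is repaired: close it up and clear away the empty screw cups. Nest both loose cups, one of which stands on the removed cover, into the cup in the black parts tray, so that all three stand there as one upright stack, each pushed fully home. Put the cover back over the two studs so that it lies flat on the rim of the box; drop or tip nothing, and leave everything else on the bench where it is.

Things in the scene. Friction and masses are not known exactly. Their poses are not given: they have to be found in the camera images.
- tray: shallow black plastic parts tray, fixed to the bench, 140 (x) x 110 (y) x 16 mm high, walls and floor 4 mm thick. Origin: centre of its underside; its inner floor is 4 mm above
- cup_a: cup in the tray, to be the lowest; white plastic stacking cup, 68 mm tall, 45 g: body tapers from 36 mm across at the foot to 52 mm at 46 mm height, there a shoulder to a straight collar 60 mm across up to the rim (mouth 56 mm inside). Nested, its shoulder lands on the rim of the cup below, 22 mm higher cup to cup: the collar stays free to grip. Origin: centre of its underside, z up
- cup_b: the same cup again, standing on the loose cover plate near the plate's middle (the plate lies flat on the bench, so this cup starts 6 mm higher). Same size and origin as cup_a
- cup_c: the same cup again, standing alone on the bench. Same size and origin as cup_a
- jbox: open light-grey junction box 112 (x) x 62 (y) x 42 mm, fixed, on a base plate 150 x 86 x 5 mm; rim 47 mm above the bench. Two upright brass studs, 5 mm thick, at x = +46 and -46 mm on its long centre line, rise 12 mm above the rim. Cable glands stick out 16 mm at both x ends, below the rim. Origin: centre of the base plate's underside, x along the length, z up
- cover: light-grey flat cover plate of the box, loose, flat on the bench, 112 (x) x 62 (y) x 6 mm, 110 g, two through holes 8 mm wide at x = +46 and -46 mm on its long centre line; fits either way round. Origin: centre of its underside, x along its length, z up; seated, it is 47 mm above the box's origin
- screwdriver: small screwdriver with a black handle, 150 mm long, lying on the bench; a bystander, to be left alone. Origin: on its underside
- flux_jar: small round amber jar with a black cap, 38 mm across, 36 mm tall; a bystander, to be left alone. Origin: on its underside
- cutters: side cutters with red handles, about 110 mm long, lying on the bench; a bystander, to be left alone. Origin: on its underside
- solder_spool: upright spool of solder wire, 60 mm across, 50 mm tall; a bystander, to be left alone. Origin: on its underside
- phone: black phone lying flat, 150 x 73 x 8 mm; a bystander, to be left alone. Origin: on its underside
- alcohol_pump: white pump bottle with a blue cap, 54 mm across, 117 mm tall; a bystander, to be left alone. Origin: on its underside
- camera: dark blue compact camera standing on the bench, 112 mm wide, 78 mm tall; a bystander, to be left alone. Origin: on its underside

How it is judged (in metres and radians):
At the end, for the whole second after the job is handed in: One upright stack (0.06 rad) on the tray floor: each cup 19.5 to 24.5 mm above the one below (22 = home), axes within 4.5 mm, cup_a lowest. Cover on the box rim over the studs: 45.5 to 48.7 mm above the box origin, within 3.5 mm of its centre, 0.06 rad of its length, flat to 0.03. All at rest (((z of cup_b in the frame of cup_a between 0.0195 and 0.0245 m and horizontal distance between cup_b and cup_a below 0.0045 m and z of cup_c in the frame of cup_b between 0.0195 and 0.0245 m and horizontal distance between cup_c and cup_b below 0.0045 m) or (z of cup_c in the frame of cup_a between 0.0195 and 0.0245 m and horizontal distance between cup_c and cup_a below 0.0045 m and z of cup_b in the frame of cup_c between 0.0195 and 0.0245 m and horizontal distance between cup_b and cup_c below 0.0045 m)) and z of cup_a in the frame of tray below 0.007 m and horizontal distance between cup_a and tray below 0.055 m and angle between each of cup_a, cup_b, cup_c's own z axis and vertical below 0.06 rad and linear speed of each of cup_a, cup_b, cup_c, cover below 0.02 m/s and z of cover in the frame of jbox between 0.0455 and 0.0487 m and horizontal distance between cover and jbox below 0.0035 m and angle between the x axis of cover and the x axis of jbox, either way round below 0.06 rad and angle between cover's own z axis and vertical below 0.03 rad); the robot touches nothing.
It fails at once if a cup or the cover is dropped (moves faster than 0.65 m/s, a fall of about 20 mm, while the fingers do not touch it) ((contact force between the fingers and cup_a below 0.2 N and linear speed of cup_a above 0.65 m/s) or (contact force between the fingers and cup_b below 0.2 N and linear speed of cup_b above 0.65 m/s) or (contact force between the fingers and cup_c below 0.2 N and linear speed of cup_c above 0.65 m/s) or (contact force between the fingers and cover below 0.2 N and linear speed of cover above 0.65 m/s)).
It fails at once if a cup is tipped over (leans more than 0.7 rad) (angle between any of cup_a, cup_b, cup_c's own z axis and vertical above 0.7 rad).
It fails at once if another thing on the bench is pushed about (moved more than 30 mm) (distance of any of screwdriver, flux_jar, cutters, solder_spool, phone, alcohol_pump, camera from where it was at the start of the episode above 0.03 m).
It also fails if it takes over 72 s, if anything falls off the work surface, if the arm or the gripper's body presses on something with over 40 N, if the wrist force passes 120 N, or if a joint passes its speed limit or range.

## Working session

There is one attempt and no reset: what is moved stays moved. The work goes in short steps, each a Python script; the robot and the scene stay as the last script left them, time stands still between calls to the robot, and variables do not carry over. Pictures are saved under pics/ and viewed, at most 10 in all, crops included, and the job is handed in when it is done.

```bash
ls; mkdir -p pics; python3 - <<'E'
from rig import ctrl, optics
import cv2,numpy as np
for n in("top","side"):
    c=optics.camera(n); cv2.imwrite(f"pics/{n}0.png",cv2.resize(c["img"],(800,600),interpolation=cv2.INTER_CUBIC)); cv2.imwrite(f"{n}0_raw.png",c["img"])
    R=cv2.Rodrigues(np.array(c["rvec"]))[0]
    print(n,c["fx"],c["cx"],c["cy"],(-R.T@np.array(c["tvec"]).ravel()).round(),R[2].round(2))
print(ctrl.finger_overhang,ctrl.read_state())
E
```

```text
pics
top 425.7849013810318 257.68033213294797 197.37677313506407 [ 510.  -13. 1192.] [ 0.07  0.01 -1.  ]
side 428.4087105844794 255.23094254829357 194.1752641110079 [532. 779. 651.] [ 0.06 -0.79 -0.61]
17.0 {'time_s': 0.1, 'joint_positions': array([-7.68912633e+01,  1.22210821e+01, -2.00397452e+00,  7.58313910e+01,
        1.15201991e-03,  8.99998329e+01]), 'dq': array([ 0.0090271 , -0.03034814,  0.09398361, -0.01379802, -0.02786462,
       -0.0399429 ]), 'joint_efforts': array([ 2.16252665e-03, -6.87250471e+01,  4.87803018e+01,  1.21727830e-02,
       -2.56551202e-04, -2.99578431e-06]), 'tool_pos': array([ 113.3406902 , -486.68991731,  247.87814793]), 'ee_rot': array([[ 9.73940738e-01,  2.26802551e-01, -2.03859951e-04],
       [ 2.26802642e-01, -9.73940261e-01,  9.64084472e-04],
       [ 2.01094034e-05, -9.85197117e-04, -9.99999514e-01]]), 'force': array([-0.31861917, -0.14631309,  0.43501333]), 'wrist_torque': array([ 0.008255  , -0.02340154,  0.01733127]), 'finger_force': 0.0, 'opening': 85.71574176793638}
```

View pics/top0.png

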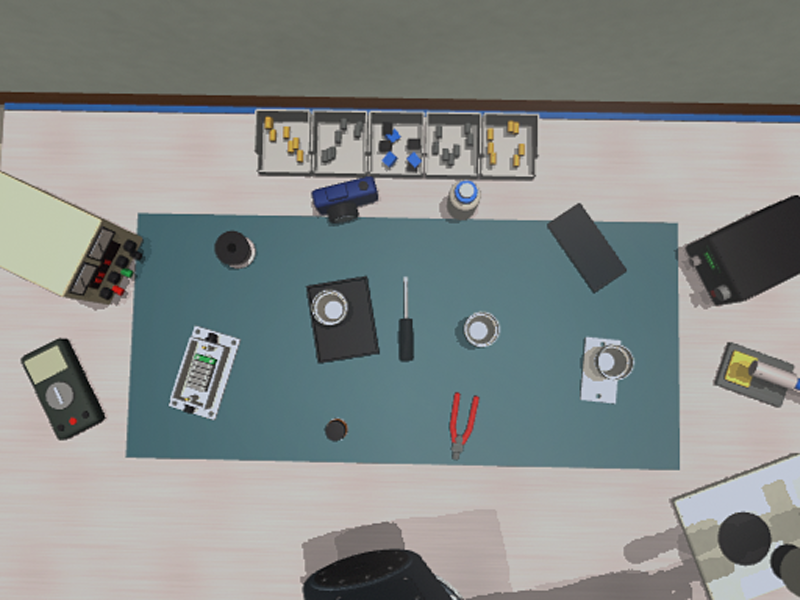

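View pics/side0.png

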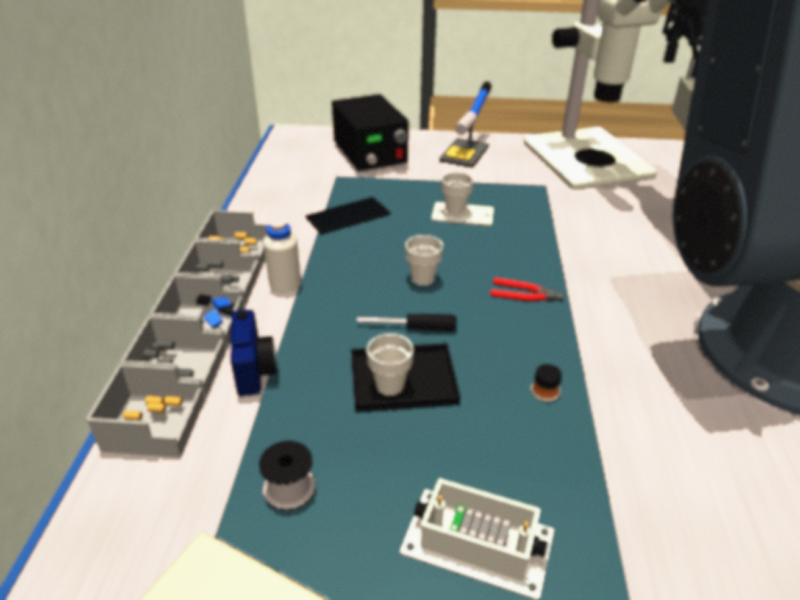

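The top view shows cup rims near (330,308), (482,329) and (612,362), with the last one on the cover centred near (600,371). The box is near (204,373), the jar (335,429), the cutters (463,425) and the pump (464,195). Next I'll take wrist views from above each target.

```bash
cat > h.py <<'E'
from rig import ctrl, optics
import cv2, numpy as np
def cam(n):
    c=optics.camera(n); c["K"]=np.array([[c["fx"],0,c["cx"]],[0,c["fy"],c["cy"]],[0,0,1.]])
    c["R"]=cv2.Rodrigues(np.array(c["rvec"],float))[0]; c["t"]=np.array(c["tvec"],float).ravel(); return c
def ray(c,uv,z):
    o=-c["R"].T@c["t"]; d=np.c_[np.atleast_2d(uv),np.ones(len(np.atleast_2d(uv)))]@np.linalg.inv(c["K"]).T@c["R"]
    return (o+d*((z-o[2])/d[:,2])[:,None])[:,:2]
def proj(c,P): return cv2.projectPoints(np.atleast_2d(np.array(P,float)),c["R"],c["t"],c["K"],None)[0][:,0]
def down(a=0.):   # yaw deg of tool x axis
    a=np.radians(a); s,k=np.sin(a),np.cos(a); return np.array([[k,s,0],[s,-k,0],[0,0,-1.]])
E
python3 - <<'E'
from h import *
import pickle
c=cam("top"); s=512/800
r=lambda u,z: ray(c,np.array(u)*s,z)
P={k:r(u,z)[0] for k,u,z in [("a",(330,308),70),("c",(482,329),68),("b",(614,362),74),("cover",(600,371),6),("box",(204,373),20)]}
q=r([(197,326),(240,335),(214,418),(169,408)],5);print(P,"box yaw",np.degrees(np.arctan2(*(q[0]+q[1]-q[2]-q[3])[::-1])))
q=r([(587,337),(581,401)],6); print("cover yaw",np.degrees(np.arctan2(*(q[0]-q[1])[::-1])),np.linalg.norm(q[0]-q[1]))
out={}
for k,y in (("b",0),("c",0),("a",0),("box",-13)):
    x=P[k] if k!="b" else P["cover"]
    ctrl.move_ptp([x[0]-40*(k!="box"),x[1],300],down(y)); w=cam("wrist"); out[k]={**w,"tool":ctrl.read_state()["tool_pos"]}
    print(k,-w["R"].T@w["t"]-out[k]["tool"],w["R"][2],w["fx"],ctrl.read_state()["time_s"])
pickle.dump(out,open("w.pkl","wb"))
cv2.imwrite("pics/w.png",cv2.resize(np.vstack([np.hstack([out["b"]["img"],out["c"]["img"]]),np.hstack([out["a"]["img"],out["box"]["img"]])]),(800,600),interpolation=cv2.INTER_AREA))
E
```

```text
{'a': array([589.10807077, 123.73460052]), 'c': array([ 558.98343367, -133.88907018]), 'b': array([ 508.20172114, -353.97431564]), 'cover': array([ 491.66673298, -349.99321877]), 'box': array([473.43658496, 348.44923958])} box yaw -15.916510723423011
cover yaw -5.250535193340684 113.58607340764303
b [ 68.65845539   0.3806971  125.42572872] [-2.74951863e-01  2.92879362e-04 -9.61457949e-01] 285.03326734218683 1.575
c [ 68.51816012   0.59740704 125.55550392] [-2.74632472e-01 -2.03016635e-06 -9.61549273e-01] 285.03326734218683 2.5333
a [ 68.48179577   0.25174789 125.50320264] [-2.74632814e-01  2.57708349e-04 -9.61549141e-01] 285.03326734218683 7.3583
box [ 66.44563682 -14.93342963 125.45781697] [-0.26742149  0.0614769  -0.96161652] 285.03326734218683 8.35
```

View pics/w.png

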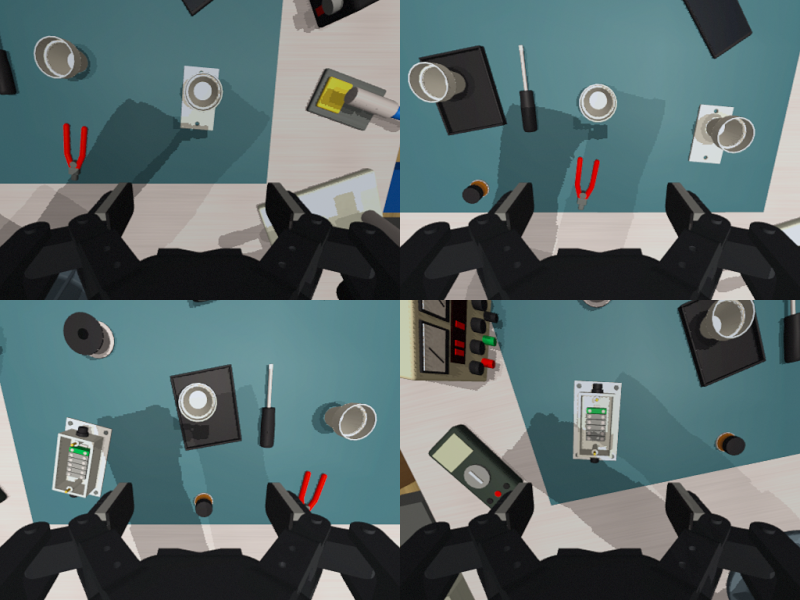

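The wrist views show cup b on the cover, cup c, cup a in the tray, and the box with its studs visible. I'll enlarge b and the box.

```bash
python3 - <<'E'
from h import *
import pickle
o=pickle.load(open("w.pkl","rb"))
b=o["b"]["img"][70:180,215:300]; x=o["box"]["img"][90:225,215:290]
f=lambda i,s:cv2.resize(i,None,fx=s,fy=s,interpolation=cv2.INTER_NEAREST)
A=f(b,5)[:540,:400];B=f(x,4)[:540]
cv2.imwrite("pics/z.png",np.hstack([A,B]))
for k in "ca":
    hsv=cv2.cvtColor(o[k]["img"],cv2.COLOR_BGR2HSV); m=((hsv[...,1]<60)&(hsv[...,2]>100)).astype(np.uint8)
    n,l,st,ce=cv2.connectedComponentsWithStats(m)
    for i in range(1,n):
        if 200<st[i,4]<6000 : print(k,st[i],ce[i])
print(ctrl.read_state()["joint_positions"].round(1))
for p in((490,-350),(559,-134),(589,124),(473,348)):print(ctrl.solve_ik([*p,300],down(0)),ctrl.solve_ik([*p,300],down(180)))
E
```

```text
c [151  57  13  59 311] [157.17363344  85.62057878]
c [  10   79   63   53 2523] [ 40.26159334 105.07570353]
c [ 229  107   49   50 1918] [252.87330553 131.50677789]
c [ 370  133   85   77 4095] [408.01001221 171.88595849]
c [   0  272  113   44 2020] [ 40.82376238 283.33316832]
c [  57  344   55   40 1423] [ 85.66127899 367.70344343]
c [ 398  344   57   40 1451] [424.53135768 367.65678842]
a [114  26  32  49 399] [134.89223058  53.76441103]
a [342  81   8  57 293] [345.2116041  108.52901024]
a [   0  106   43  210 4329] [ 13.81427581 232.81843382]
a [ 228  106   50   50 1980] [252.5020202  130.57020202]
a [ 415  131   68   49 2396] [449.86769616 153.97161937]
a [  66  150   77  104 5316] [103.12396539 204.67738901]
a [476 287  36  30 511] [500.04500978 296.44031311]
a [  56  344   57   40 1466] [ 85.78376535 367.52933151]
a [ 398  344   57   40 1463] [424.56869446 367.60560492]
[  36.2   23.3   20.7   87.4   -0.  -130.7]
[-35.53767779  25.26958765  23.67028313  88.40069548   0.
 144.46232221] [-35.53767779  25.26958765  23.67028313  88.40069548   0.
 -35.53767779]
[-13.48022593  21.5586082   18.14758693  86.58897874   0.
 166.51977407] [-13.48022593  21.5586082   18.14758693  86.58897874   0.
 -13.48022593]
[  11.88865804   25.23446306   23.61670873   88.38224567    0.
 -168.11134196] [11.88865804 25.23446306 23.61670873 88.38224567  0.         11.88865804]
[  36.34300989   23.21683708   20.58099518   87.3641581     0.
 -143.65699011] [36.34300989 23.21683708 20.58099518 87.3641581   0.         36.34300989]
```

View pics/z.png

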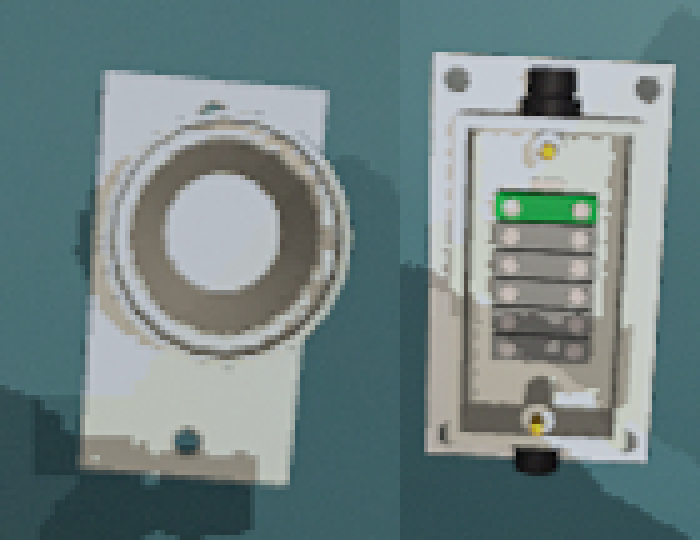

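The zoom shows cup b's inner floor disc near wrist pixel (259,116) and the studs near (252,128) and (249,196). I'll take close box views at two opposite yaws, which cancels the calibration bias.

```bash
cat >> h.py <<'E'
def studs(c,yaw):
    hsv=cv2.cvtColor(c["img"],cv2.COLOR_BGR2HSV); m=cv2.inRange(hsv,(15,110,70),(35,255,255))
    n,l,st,ce=cv2.connectedComponentsWithStats(m)
    return [(st[i].tolist(),ce[i].round(1).tolist(),ray(c,ce[i],55)[0].round(1).tolist()) for i in range(1,n) if st[i,4]>5 and 180<st[i,0]<330 and st[i,1]<300]
E
python3 - <<'E'
from h import *
import pickle
o=pickle.load(open("w.pkl","rb")); bx={}
# stud estimate from first view
q=ray(o["box"],[(252,128),(249.3,196)],57); print(q,np.linalg.norm(q[0]-q[1])); d=q[0]-q[1]; yaw=np.degrees(np.arctan2(d[1],d[0])); c=q.mean(0); print(c,yaw)
for y in(yaw,yaw+180):
    u=np.array([np.cos(np.radians(y)),np.sin(np.radians(y))])
    ctrl.move_ptp([*(c-15*u),190],down(y)); w=cam("wrist"); bx[y]=w
    for s in studs(w,y): print(s)
# cups
for k,z in(("c",68),("a",72)):
    w=o[k];hsv=cv2.cvtColor(w["img"],cv2.COLOR_BGR2HSV); m=((hsv[...,1]<60)&(hsv[...,2]>100)).astype(np.uint8)
    n,l,st,ce=cv2.connectedComponentsWithStats(m); i=[i for i in range(1,n) if 225<st[i,0]<232 and 100<st[i,1]<110][0]
    cn=max(cv2.findContours((l==i).astype(np.uint8),0,1)[0],key=len)[:,0].astype(float)
    p=ray(w,cn,z); (x,yy),r=cv2.minEnclosingCircle(p.astype(np.float32)); A=np.c_[2*p,np.ones(len(p))]; s=np.linalg.lstsq(A,(p**2).sum(1),rcond=None)[0]
    print(k,(x,yy),r,s[:2],np.sqrt(s[2]+s[:2]@s[:2]))
for k in "cab":
    w=o[k]; m=(w["img"].min(2)>200).astype(np.uint8); n,l,st,ce=cv2.connectedComponentsWithStats(m)
    for i in range(1,n):
        if 150<st[i,4]<2000 and 230<ce[i,0]<280 and ce[i,1]<170: print(k,st[i],ce[i],ray(w,ce[i],3),ray(w,ce[i],9))
print(ctrl.read_state()["time_s"])
pickle.dump(bx,open("bx.pkl","wb"))
cv2.imwrite("pics/bx.png",np.hstack([cv2.resize(w["img"][80:260,180:330],None,fx=2.6,fy=2.6,interpolation=0) for w in bx.values()]))
E
```

```text
[[515.68788008 342.10705979]
 [428.42734715 366.30658243]] 90.55394802900449
[472.05761362 354.20682111] -15.500021418970894
([252, 114, 5, 5, 20], [254.0, 116.1], [516.5, 342.5])
([252, 209, 5, 8, 32], [254.0, 212.4], [428.4, 367.1])
([254, 116, 5, 5, 22], [255.9, 117.9], [428.0, 367.2])
([254, 210, 5, 8, 30], [255.6, 213.9], [515.7, 342.6])
c (556.74267578125, -132.0474090576172) 30.546545028686523 [ 556.70719829 -132.14764095] 29.87489036949612
a (588.5107421875, 127.29618835449219) 30.528335571289062 [588.41620048 127.18073739] 29.838703447760192
c [233 108  38  44 209] [246.8708134 127.6507177] [[ 557.41502449 -122.83722973]] [[ 557.83896401 -123.00603199]]
c [243 117  22  23 379] [253.20844327 128.15039578] [[ 556.69169415 -132.05076998]] [[ 557.12590535 -132.0887349 ]]
a [229 106  48  46 312] [248.45512821 125.95192308] [[590.15676108 133.66989919]] [[590.54644759 133.53185763]]
a [242 116  23  23 401] [253.05236908 127.22194514] [[588.34463214 127.0007573 ]] [[588.76005336 126.95742669]]
11.5917
```

View pics/bx.png

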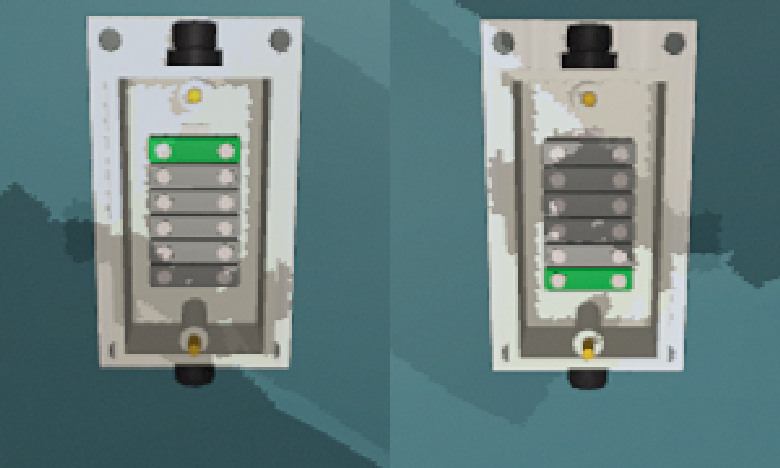

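```bash
python3 - <<'E'
from h import *
import pickle
o=pickle.load(open("w.pkl","rb")); bx=pickle.load(open("bx.pkl","rb"))
C=[]
for (y,w),uv in zip(bx.items(),([(254,116.1),(254,214)],[(255.9,117.9),(255.7,215)])):
    q=ray(w,uv,59); d=q[0]-q[1]; C.append(q.mean(0)); print(q.round(1),np.linalg.norm(d),np.degrees(np.arctan2(d[1],d[0])),C[-1])
print("box",np.mean(C,0))
w=o["b"]
for t in(160,180,200):
    n,l,st,ce=cv2.connectedComponentsWithStats((w["img"].min(2)>t).astype(np.uint8)); i=l[116,259]; print(t,st[i],ce[i],ray(w,ce[i],9))
print(cv2.cvtColor(w["img"],cv2.COLOR_BGR2GRAY)[116,225:300])
E
```

```text
[[516.6 342.4]
 [428.3 367.1]] 91.74550479352285 -15.612501719387174 [472.46627642 354.79407859]
[[427.9 367.2]
 [515.3 342.8]] 90.78928814286871 164.4343504952487 [471.58067614 355.00073405]
box [472.02347628 354.89740632]
160 [248 105  23  23 422] [259.07109005 115.9549763 ] [[ 506.17749671 -355.91885552]]
180 [249 105  21  23 385] [259.03116883 115.96363636] [[ 506.16564158 -355.8623092 ]]
200 [     0      0    512    384 196608] [255.5 191.5] [[ 394.39448609 -350.79303761]]
[103 102 103 102 104  92  66  66 104 150 179 174 136 175 193 173 110 112
 112 112 111 111 136 177 191 189 189 189 189 189 190 189 189 189 189 189
 189 189 189 189 189 187 189 189 192 173  92  83  82  84  83  82  81  92
 124 144 143 116 141 182 120  86  88  90  89  90  88  91  90  91  89  90
  89  92  96]
```

```bash
cat >> h.py <<'E'
def s(k): return ctrl.read_state()[k]
def pick(x,y,base):
    R=down(180)
    ctrl.move_ptp([x,y,base+110],R); ctrl.movel([x,y,base+60],feed=120)
    ctrl.grip(50,30); print("grip",s("opening"),s("finger_force"),s("tool_pos"))
    ctrl.movel([x,y,base+75],feed=60); ctrl.movel([x,y,195],feed=200)
def nest(x,y,base):
    R=down(180)
    ctrl.move_ptp([x,y,200],R); print("held",s("opening"),s("force"))
    ctrl.movel([x,y,base+60+10],feed=120)
    hit=ctrl.movel([x,y,base+60-3],feed=25,f_stop=6)
    print("nest",hit,s("tool_pos"),"expect z",base+60,s("force"))
E
python3 - <<'E'
from h import *
pick(556.7,-132.1,0); nest(588.4,127.1,26); print(s("time_s"))
E
```

```text
grip 58.5866068551554 31.190790832042694 [ 557.44858541 -132.2593833    61.17929756]
held 58.51417144919097 [ 0.50917117  0.25353739 -1.06385098]
nest True [588.77310875 127.15275711  87.00786504] expect z 86 [-1.87156391 -0.90403252  5.44838528]
17.9333
```

Cup c is home: 25.8 mm of rise against the 26 mm expected. Next is cup b, then a look at the stack and the cover.

```bash
python3 - <<'E'
from h import *
ctrl.grip(80); ctrl.movel([588.4,127.1,200],feed=200)
pick(506.2,-355.9,6); nest(588.4,127.1,48)
ctrl.grip(80); ctrl.movel([588.4,127.1,205],feed=200); print(s("time_s"))
a=cam("top")["img"];b=cam("side")["img"]
ctrl.move_ptp([505,-350,190],down(180-5)); w=cam("wrist"); import pickle; pickle.dump(w,open("cv.pkl","wb"))
print(s("time_s"))
f=lambda i:cv2.resize(i,None,fx=3,fy=3,interpolation=1)
cv2.imwrite("pics/st.png",np.hstack([f(b[180:280,190:310])[:,:360],cv2.resize(w["img"],(400,300))]))
E
```

```text
grip 57.803072211231196 32.17079141177237 [ 506.78802227 -356.25693944   67.23665058]
held 57.567284648240296 [ 0.03817366 -0.57676982  0.59704715]
nest True [588.82457361 127.1666227  109.01842068] expect z 108 [-1.90039382 -0.46460781  5.06652579]
26.8417
28.7583
```

View pics/st.png

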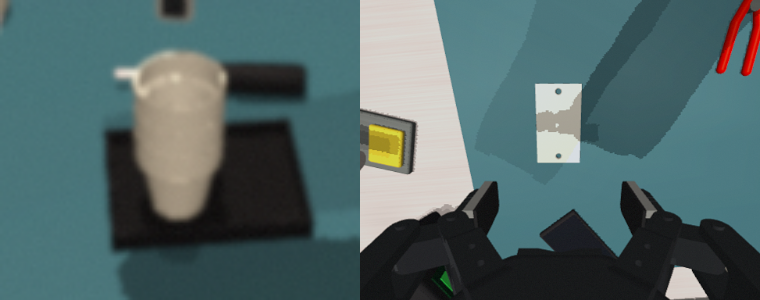

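The stack stands upright, and the cover is in clear view with holes near wrist pixels (253,116) and (253,200).

```bash
python3 - <<'E'
from h import *
import pickle
w=pickle.load(open("cv.pkl","rb")); hsv=cv2.cvtColor(w["img"],cv2.COLOR_BGR2HSV)
m=((hsv[...,1]<60)&(hsv[...,2]>110)).astype(np.uint8); n,l,st,ce=cv2.connectedComponentsWithStats(m); i=l[140,253]; print(st[i])
m=(l==i).astype(np.uint8); cs,h=cv2.findContours(m,cv2.RETR_CCOMP,cv2.CHAIN_APPROX_NONE)
out=max(cs,key=cv2.contourArea); R=cv2.minAreaRect(ray(w,out[:,0].astype(float),6).astype(np.float32)); print(R)
f=cv2.drawContours(np.zeros_like(m),[out],-1,1,-1); hs=f&(1-m)
n,l,st,ce=cv2.connectedComponentsWithStats(hs); q=[]
for i in range(1,n):
    if st[i,4]>6: print(st[i],ce[i],ray(w,ce[i],6)); q.append(ray(w,ce[i],6)[0])
if len(q)==2: d=q[1]-q[0]; print(np.mean(q,0),np.linalg.norm(d),np.degrees(np.arctan2(d[1],d[0])))
E
```

```text
[ 224  107   60  102 5815]
((491.2740173339844, -349.53509521484375), (63.27128219604492, 111.97085571289062), 85.04942321777344)
[250 114   7   7  35] [253.28571429 116.6       ] [[ 445.19082827 -345.63084888]]
[251 197   6   5  25] [253.56 199.08] [[ 536.28790291 -353.36815565]]
[ 490.73936559 -349.49950227] 91.42506725699909 -4.854750865078816
```

```bash
python3 - <<'E'
from h import *
x,y=491.3,-349.5
ctrl.grip(69); ctrl.move_ptp([x,y,60],down(175.15)); 
hit=ctrl.movel([x,y,6],feed=30,f_stop=5); z=s("tool_pos")[2]; print(hit,s("tool_pos"),s("force"),s("opening"))
assert hit
ctrl.movel([x,y,z+2.5],feed=30); ctrl.grip(50,60); zg=s("tool_pos")[2]; print("grip",s("opening"),s("tool_pos"),s("force"),s("finger_force"))
ctrl.movel([x,y,z+15],feed=40); ctrl.sleep(.2); print(s("opening"),s("force"))
ctrl.movel([x,y,200],feed=200)
open("zg","w").write(str(zg)); print(s("time_s"))
w=cam("wrist"); cv2.imwrite("pics/held.png",w["img"])
E
```

```text
True [ 491.2519023  -349.47920542    9.55299262] [-0.26545363  0.10406239  8.42286657] 68.94203674328935
grip 59.96377822953109 [ 491.34341167 -349.52359276   12.59607699] [-3.22955395  1.77931607 11.92589723] 62.60173201560974
59.51572624695877 [ 0.24377835 -0.21326325 -0.55697213]
33.3333
```

View pics/held.png

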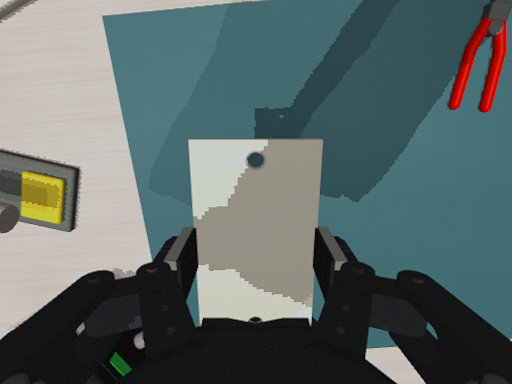

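The cover is held square in the fingers, with the far hole at (256,160). I'll place it with a guarded descent.

```bash
python3 - <<'E'
from h import *
img=cv2.imread("pics/held.png"); 
x,y=472.0,354.9; R=down(180-15.57); zg=float(open("zg").read())
st=ctrl.read_state()
ctrl.move_ptp([x,y,200],R); ctrl.movel([x,y,zg+47+16],feed=150); ctrl.sleep(.2)
w=cam("wrist"); cv2.imwrite("pics/above.png",w["img"]); t=s("tool_pos"); print(t)
# held far hole in tool frame (top face z = tcp-zg+6)
hsv=w["img"][130:190,220:290].min(2); m=(hsv<110).astype(np.uint8); n,l,stt,ce=cv2.connectedComponentsWithStats(m)
for i in range(1,n):
    if 50<stt[i,4]<600:
        p=ray(w,ce[i]+[220,130],t[2]-zg+6)[0]; print(stt[i],ce[i]+[220,130],"tool",R[:2,:2].T@(p-t[:2]))
hit=ctrl.movel([x,y,zg+47-2],feed=20,f_stop=6); print(hit,s("tool_pos")[2]-zg,s("force"),s("wrist_torque"),s("time_s"))
E
```

```text
[472.2963642  355.1108594   76.21307287]
[  0   0  70   5 282] [254.67021277 131.5177305 ] tool [59.53209324 -0.10422721]
[30 22 10 10 78] [254.64102564 155.97435897] tool [48.27858777 -0.12654052]
True 47.09080836619039 [-0.53682331 -0.63210474  8.32234877] [-0.1345412   0.25409567  0.0352822 ] 37.8667
```

View pics/above.png

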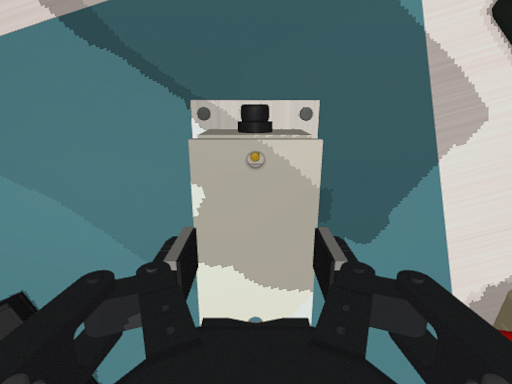

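Before the descent the stud showed centred in the far hole, and contact came at 47.1 mm, which is seated. Now I release, retreat and check.

```bash
python3 - <<'E'
from h import *
R=down(180-15.57); t=s("tool_pos")
ctrl.grip(80); ctrl.movel([t[0],t[1],190],feed=120)
u=np.array([-np.cos(np.radians(-15.57)),-np.sin(np.radians(-15.57))])
ctrl.movel([*(np.array([472,354.9])-15*u),190],orientation=R); w=cam("wrist")
for q in studs(w,0): print(q)
ctrl.movel([400,270,220],feed=250); a=cam("top")["img"]; b=cam("side")["img"]; print(s("time_s"),s("force"))
f=lambda i,k:cv2.resize(i,None,fx=k,fy=k,interpolation=1)
B=f(b[190:384,190:370],2); A=f(w["img"][80:274,150:360],2)
cv2.imwrite("pics/end.png",np.hstack([A,B]))
E
```

```text
([254, 116, 5, 5, 20], [255.8, 117.8], [427.9, 367.4])
([253, 211, 6, 7, 29], [255.4, 214.2], [515.6, 342.6])
40.4917 [-0.36138601 -0.52472476 -0.39595576]
```

View pics/end.png

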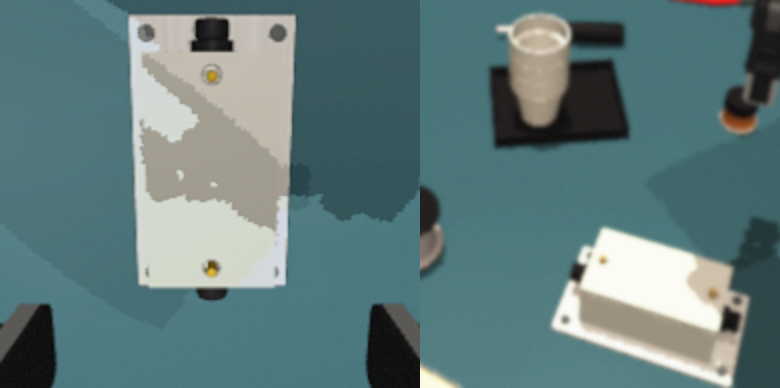

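Both studs show through the holes, the cover lies flat on the rim, and the stack is upright in the tray.

```bash
python3 -c "
from rig import ctrl
print(ctrl.close_job())"
```

```text
the job is handed in; nothing more can be done
None
```

I handed the job in at about 40.5 s of the 72 s allowed: the three cups stand nested and upright in the tray, and the cover lies flat on the box rim over both studs; the judge's verdict was not shown.

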